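# Twist the grinder cup onto its safety sensor and hold the run dial on pulse

### The job

Run the small coffee grinder: twist the steel cup in its seat until the square lug on its side squarely faces the round sensor window on the grinder's rear post, and only then take the dial by its bar and turn it clockwise, past its first two clicks, to the third (three dots). The dial springs back to off when it is let go, so finish while still holding it at the third click, with the cup still seated and its lug facing the window. Do not disturb the coffee mug, the spice jar and the sugar shaker.

Things in the scene. Friction and masses are not known exactly. Their poses are not given: they have to be found in the camera images.
- grinder: Coffee grinder base, fixed on the table: black box 240 x 114 mm with a bare metal deck whose top is 58 mm above the table. Origin: centre of its underside. x points to the rear, y to its left, z up: the dial is at its front end, the cup in the middle, the sensor post at the rear. Its place and yaw (up to 0.4 rad) vary.
- cup_seat (a point): Centre of the seat on the deck (58 mm up), 42 mm from the grinder's origin along its +x. A collar 12 mm high, inner radius about 35 mm, outer radius 41 mm, stands round it; the cup (radius 32 mm) stands loose in it and can be twisted or lifted.
- sensor_window (a point): Centre of the round window in the front face of the rear post, 49 mm from the seat centre along the grinder's +x, 32 mm above the deck. The post is 18 mm deep, 30 mm wide, its top 48 mm above the deck (106 mm above the table), well below the cup's cap.
- cup: Closed cup, 97 mm high, 0.2 to 0.4 kg, loose in the seat. Origin: centre of its underside; its +x points to the lug. Steel body of radius 32 mm up to 63 mm, then a black cap: flange of radius 27 mm to 69 mm, plain grip of radius 25 mm from 70 to 94 mm, to be gripped from above at any yaw, clear of lug and post. The lug starts 0.9 rad to half a turn away from the window, on either side.
- cup_lug (a point): Middle of the outer face of the square lug on the cup's side: 42 mm from the cup's axis, 32 mm above its underside. The lug is 13 mm wide, 22 mm high, 10 mm proud of the steel. It faces the window when it lies on the line from the cup's axis to the window, within about 10 degrees; it then clears the post by about 7 mm.
- cup_cap (a point): Centre of the flat top of the cup's cap, 97 mm above the cup's underside (155 mm above the table when seated).
- dial (a joint): Angle of the run dial, rad, upright axis: 0 = off, growing clockwise seen from above. Clicks at 0.4 (one dot), 0.8 (two dots), 1.2 (three dots); end stop at 1.25. A spring drives it back to 0 from everywhere; with the clicks it takes up to 0.12 N m to turn, about 0.08 N m to hold at the third: grip the bar with 25 N or more. At the third click means above 1.1.
- dial_grip (a point): On the dial's axis, 115 mm in front of the seat centre, 80 mm above the table. It turns with the dial; its x runs along the grip bar to the pointer end (at off 0.6 rad anticlockwise of the grinder's x). Bar 47 mm long, 12 mm thick, top 92 mm above the table, on a round skirt of radius 29 mm whose top is 68 mm above the table. Grip across the 12 mm from above and turn about this axis.
- coffee_mug: White mug, 92 mm wide, 95 mm high, with a handle, standing to the right of the grinder; leave alone. Origin: centre of its underside.
- cinnamon_jar: Spice jar, 42 mm wide, 96 mm high, with a screw cap, standing to the left of the grinder; leave alone. Origin: centre of its underside.
- sugar_shaker: Glass sugar shaker, 44 mm wide, 90 mm high, with a domed top, standing to the right of the grinder's front end; leave alone. Origin: centre of its underside.
Mind the look-alikes: they are no part of the job. What is shaped like the cup but turquoise is not meant.

How it is judged:
By the outcome, as a careful person would: the job done as asked, in the order asked, and still so for the second after the job is handed in, while the arm keeps its last pose, push and grip.
It also fails if it takes over 61 s, if anything falls off the work surface, if the arm or the gripper's body presses on something with over 40 N, if the wrist force passes 120 N, or if a joint passes its speed limit or range.

### The arm

A 6-joint arm with a two-finger parallel gripper is mounted at the origin on a cart in front of the work surface, level with it; the furniture and walls round the work are solid. World frame = base frame: x ahead of the robot, y to its left, z up, the work surface at z = 0. Lengths are in m, angles in rad, forces in N, time in s.
With the tool pointing down it reaches from about 0.3 to 0.75 m from the base axis. Payload 8.5 kg.
Tool frame: the origin (TCP) lies at the very end of the fingers, on their centre line; the grasp point (between the pads) lies 19 mm behind it; z points along the fingers, y is the line along which they close (so a half turn about z gives the same grasp; the last joint's range is limited). The gripper opens to 85 mm and grips with 20 to 120 N. Pads are 22 mm wide; open, the fingers measure 114 mm over their backs; the gripper's body (76 mm by 85 mm) begins 54 mm behind the grasp point. The pads swing forward as they close: fully open they stand 13 mm farther back than shut.
Start: joints at [-1.527, 0.381, 1.297, -0, 1.464, -0.215], TCP at [0.141, -0.532, 0.231] pointing down, gripper open.
Joint ranges: [-3.11, 3.11], [-0.89, 2.33], [0.22, 2.48], [-1.42, 4.56], [0.17, 2.85], [-2.88, 2.88]. Speed limits (rad/s): [2.39, 2.39, 3.14, 3.14, 3.14, 3.14].

### API

Orientations are given as a unit quaternion [x, y, z, w].
In Python, from bench import r gives the robot as it stands. Calls block until the motion is done:
- r.goto(position, orientation): joint-space move of the TCP to a pose.
- r.move_linear(position, rotation=None, vel=0.15, until_force=None): straight line of the TCP; rotation=None keeps the orientation; vel is the mean speed in m/s. With until_force (N) it stops when the force on the tool has changed by that much, and returns True; else False.
- r.set_joints(angles): joint-space move.
- r.gripper_to(opening): finger opening in m; the grip force is fixed at half the most; returns when the fingers have stopped.
- r.sleep(seconds).
- r.solve_ik(position, orientation): joint angles nearest the present ones, or None.
- r.observe(): the state.
- r.capture(name): name is "scene" or "top" or "wrist"; returns the picture (480x640x3 uint8, red, green, blue); there is no depth.
- r.get_calibration(name): a dict with "camera_matrix" (3x3 intrinsics, pixels), "extrinsics" (4x4, takes a point from world to camera coordinates); the wrist camera has in their place "hand_eye" (4x4, takes a point from camera to tool coordinates, whose origin is the TCP and whose axes are the flange's). Camera axes: x right, y down, z forward; pixel columns grow to the right and rows downward; lengths in m; the calibration is good to about 2 mm. A picture is of the moment at which its call begins: read the wrist's pose just before it. get_calibration takes no time and is no camera call.
A pose or a line that the arm cannot do raises r.PlanningError and nothing moves.
- r.close_job(): hands the job in; it is judged then, once.
The state is a dict: "clock": time; "q": joint angles; "dq": joint speeds; "joint_torque": joint torques, N m; "ee_pos": TCP position; "tool_rot": TCP orientation; "ft_force": force on the tool from outside, world axes, zero at the start; "moment": the same for the moment, N m; "grip_width": finger opening in m; "grip_force": force on a finger pad.
Only numpy, scipy, OpenCV 4.12 (cv2) and the standard library are available. Lean on these libraries where they do the work, as an engineer would, in place of code of your own. Each camera call takes 0.05 s, during which the arm holds its last target. There are 200 camera calls.

## Working session

There is one attempt and no reset: what is moved stays moved. The work goes in short steps, each a Python script; the robot and the scene stay as the last script left them, time stands still between calls to the robot, and variables do not carry over. Pictures are saved under pics/ and viewed, at most 10 in all, crops included, and the job is handed in when it is done.

```bash
ls; mkdir -p pics
python3 - <<'E'
from bench import r
import cv2,numpy as np
for n in("scene","top"):
    im=r.capture(n); cv2.imwrite(f"pics/{n}0.png",im[:,:,::-1])
    c=r.get_calibration(n); print(n,np.round(c["camera_matrix"],1).tolist(),np.round(c["extrinsics"],3).tolist())
print(np.round(r.get_calibration("wrist")["hand_eye"],3).tolist())
o=r.observe();print({k:np.round(v,3).tolist() for k,v in o.items()})
E
```

```text
pics
scene [[467.9, 0.0, 319.5], [0.0, 467.9, 244.4], [0.0, 0.0, 1.0]] [[-0.782, -0.624, 0.003, 0.381], [-0.309, 0.384, -0.87, 0.251], [0.542, -0.681, -0.493, 0.619], [0.0, 0.0, 0.0, 1.0]]
top [[543.3, 0.0, 323.9], [0.0, 543.3, 243.9], [0.0, 0.0, 1.0]] [[-0.003, -1.0, -0.011, -0.005], [-0.997, 0.003, -0.071, 0.534], [0.071, 0.011, -0.997, 1.128], [0.0, 0.0, 0.0, 1.0]]
[[0.001, -0.947, -0.322, 0.083], [1.0, 0.001, 0.0, 0.001], [0.0, -0.322, 0.947, -0.142], [0.0, 0.0, 0.0, 1.0]]
{'clock': 0.1, 'q': [-1.527, 0.381, 1.298, -0.0, 1.464, -0.215], 'dq': [-0.0, 0.0, -0.003, -0.001, 0.001, -0.002], 'joint_torque': [0.005, -44.922, -23.166, -0.0, 0.004, 0.0], 'ee_pos': [0.141, -0.531, 0.231], 'tool_rot': [0.992, 0.129, 0.0, -0.001], 'ft_force': [0.249, -0.166, -0.222], 'moment': [-0.031, 0.029, 0.027], 'grip_force': 0.0, 'grip_width': 0.085}
```

View pics/scene0.png

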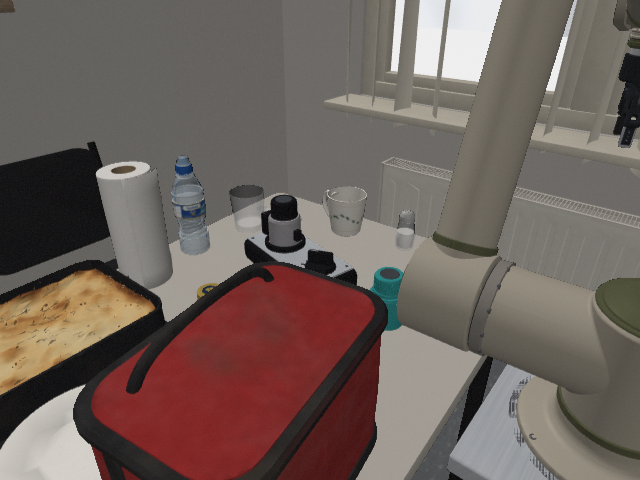

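View pics/top0.png

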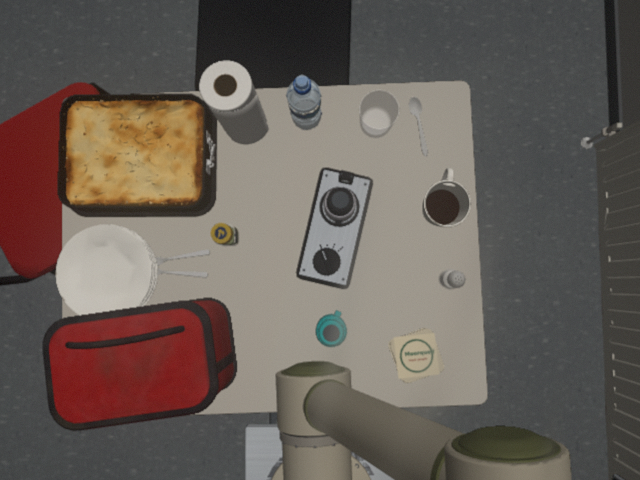

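The top view shows the grinder: post at (345,175), cup cap at (340,203), dial at (327,261), deck corners near (321,169), (372,178), (350,287) and (297,277). The turquoise look-alike is at (331,328). The scene view shows the cup at (284,215) with a dark lug near (298,237).

```bash
cat > h.py <<'E'
from bench import r
import numpy as np,cv2
from scipy.spatial.transform import Rotation as R
def down(yaw): # tool z down, tool x axis at world yaw
    return (R.from_euler('z',yaw)*R.from_euler('x',np.pi)).as_quat()
def cam(n,o=None):
    c=r.get_calibration(n);K=np.array(c["camera_matrix"])
    if n=="wrist":
        o=o or r.observe();T=np.eye(4);T[:3,:3]=R.from_quat(o["tool_rot"]).as_matrix();T[:3,3]=o["ee_pos"]
        return K,T@np.array(c["hand_eye"])
    return K,np.linalg.inv(np.array(c["extrinsics"]))
def ray(C,px):
    K,T=C;d=T[:3,:3]@np.linalg.inv(K)@[px[0],px[1],1.];return T[:3,3],d/np.linalg.norm(d)
def onplane(C,px,z):
    o,d=ray(C,px);return o+d*(z-o[2])/d[2]
def tri(views): # [(C,px),...] -> point, miss
    A=0;b=0;L=[ray(*v) for v in views]
    for o,d in L: P=np.eye(3)-np.outer(d,d);A=A+P;b=b+P@o
    x=np.linalg.solve(A,b);return x,max(np.linalg.norm((np.eye(3)-np.outer(d,d))@(x-o)) for o,d in L)
def proj(C,p):
    K,T=C;q=K@(np.linalg.inv(T)@np.r_[p,1])[:3];return q[:2]/q[2]
E
python3 - <<'E'
from h import *
np.set_printoptions(precision=3,suppress=True)
C=cam("top");S=cam("scene");print(C[1][:3,3],S[1][:3,3],r.get_calibration("wrist")["camera_matrix"])
for p,z in [((321,169),.058),((372,178),.058),((350,287),.058),((297,277),.058),((340,203),.155),((327,261),.092),((447,203),.095),((453,278),.09),((224,233),.096),((331,328),.1)]: print(p,onplane(C,p,z))
print(tri([(C,(340,202)),(S,(285,199))]), tri([(C,(327,258)),(S,(319,253))]))
E
```

```text
[ 0.453 -0.02   1.163] [0.04  0.563 0.522] [[384.95    0.    322.256]
 [  0.    384.95  246.178]
 [  0.      0.      1.   ]]
(321, 169) [ 0.686 -0.002  0.058]
(372, 178) [ 0.667 -0.107  0.058]
(350, 287) [ 0.444 -0.06   0.058]
(297, 277) [0.464 0.047 0.058]
(340, 203) [ 0.601 -0.039  0.155]
(327, 261) [ 0.495 -0.014  0.092]
(447, 203) [ 0.609 -0.251  0.095]
(453, 278) [ 0.461 -0.262  0.09 ]
(224, 233) [0.551 0.189 0.096]
(331, 328) [ 0.365 -0.021  0.1  ]
(array([ 0.603, -0.039,  0.156]), np.float64(0.00011027148148493045)) (array([ 0.501, -0.014,  0.086]), np.float64(0.0006771561761106048))
```

Run:
```python
from h import *
np.set_printoptions(precision=3,suppress=True)
import pickle
V=[]
for i,(p,y) in enumerate([((.50,-.06,.26),np.pi),((.55,-.12,.26),3.9)]):
    r.goto(p,down(y)); o=r.observe(); im=r.capture("wrist"); V.append((cam("wrist",o),im)); cv2.imwrite(f"pics/w{i}.png",im[:,:,::-1]); print(o["clock"],o["ee_pos"],o["q"])
pickle.dump(V,open("v.pkl","wb"))
cv2.imwrite("pics/w01.png",np.hstack([v[1][:,120:520,::-1] for v in V]))
```

```text
2.225 [ 0.5   -0.061  0.26 ] [-0.356  0.279  1.367 -0.     1.496 -1.925]
3.0833 [ 0.55 -0.12  0.26] [-0.425  0.385  1.207  0.     1.55  -2.752]
```

View pics/w0.png

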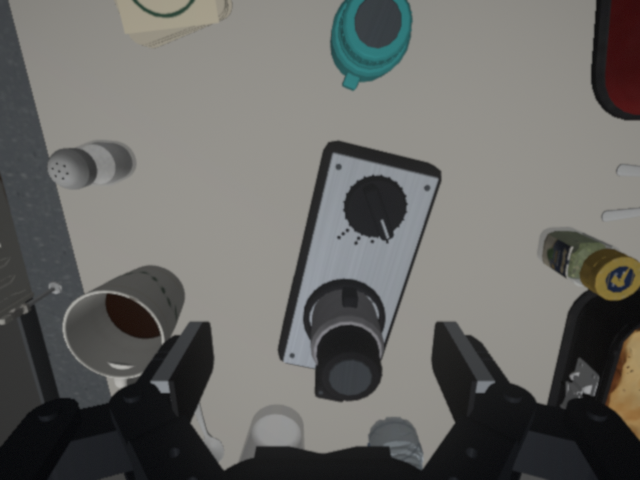

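View pics/w1.png

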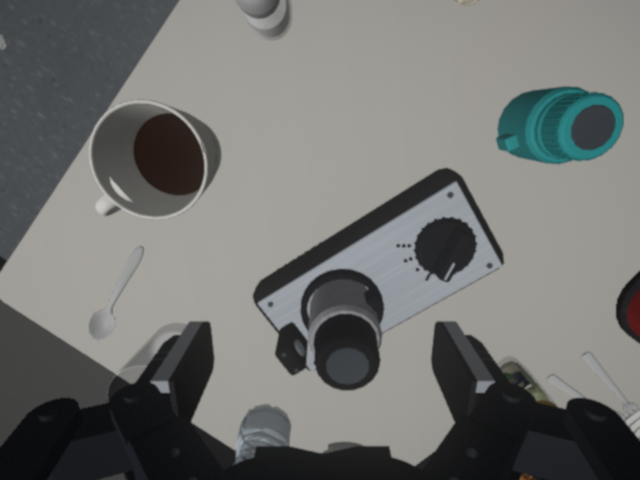

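View 0 shows the dark lug on the cup near (349,297), facing the front, with the cap top at (350,376), the dial at (375,207) and the post beyond the cup. View 1 shows the cap top at (346,366), dial (445,245), post with window (291,348); the lug there is hard to see, so I'll zoom in.

Run:
```python
import pickle,cv2,numpy as np
V=pickle.load(open("v.pkl","rb"))
a=V[0][1][140:410,270:450];b=V[1][1][210:400,240:510]
A=cv2.resize(a,None,fx=2.1,fy=2.1);B=cv2.resize(b,None,fx=1.5,fy=1.5)
o=np.zeros((A.shape[0],A.shape[1]+B.shape[1],3),np.uint8);o[:,:A.shape[1]]=A;o[:B.shape[0],A.shape[1]:]=B
o=np.clip(255*(o/255.)**.5,0,255).astype(np.uint8);print(o.shape);cv2.imwrite("pics/crop1.png",o[:,:,::-1])
```

```text
(567, 783, 3)
```

View pics/crop1.png

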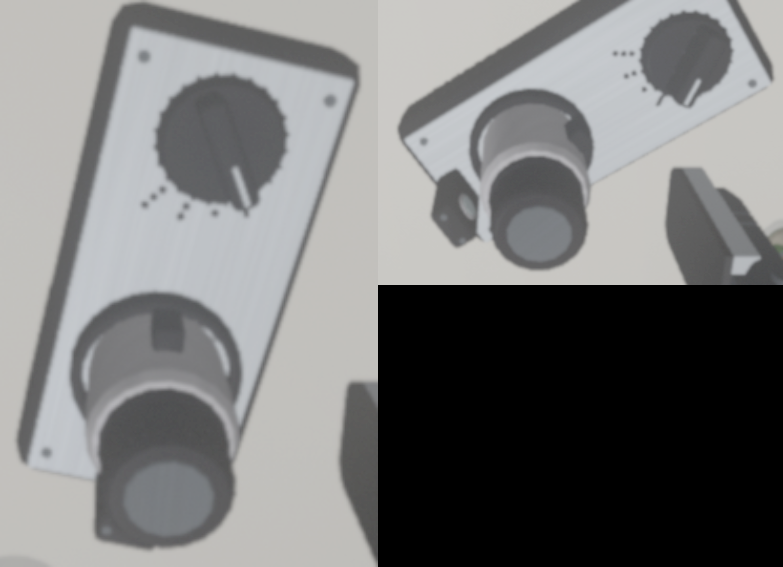

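The crop shows the lug's outer face at wrist-0 px (349.5,297) and wrist-1 px (373,297), facing the dial side. The window is at wrist-1 px (299,348). The pointer's white line and the 1/2/3 dots run clockwise from it. Now the points.

```bash
cat > m.py <<'E'
from h import *
import pickle
np.set_printoptions(precision=4,suppress=True)
V=pickle.load(open("v.pkl","rb"));A,B=V[0][0],V[1][0];T,S=cam("top"),cam("scene")
f=lambda x,y:(270+x/2.1,140+y/2.1); g=lambda x,y:(240+(x-378)/1.5,210+y/1.5)
cap,m1=tri([(A,f(168,499)),(B,g(539,234))]);print("cap",cap,m1)
capm=[onplane(A,f(168,499),.155),onplane(B,g(539,234),.155)];print(capm)
s=[onplane(A,f(*p),.058) for p in[(144,56),(330,100),(46,452)]];print("screws",s,[onplane(B,g(*p),.058) for p in[(752,84),(424,142)]])
d=s[2]-s[0];yaw=np.arctan2(d[1],d[0]);d2=s[1]-s[0];print("yaw",yaw,np.arctan2(d2[1],d2[0])+np.pi/2, np.linalg.norm(d),np.linalg.norm(d2))
# bar top ends, two views
e0=tri([(A,f(210,98)),(B,g(712,32))]);e1=tri([(A,f(250,205)),(B,g(687,105))]);print("bar ends",e0,e1)
a0,a1=onplane(A,f(210,98),.092),onplane(A,f(250,205),.092);print("bar A",a0,a1,(a0+a1)/2,np.arctan2(*(a1-a0)[1::-1]))
print("skirt",onplane(A,f(222,138),.068),onplane(B,g(686,54),.068))
lug,m=tri([(A,f(167,330)),(B,g(578,130))]);c=capm[0]/2+capm[1]/2;v=lug-c
print("lug",lug,m,"ang",np.arctan2(v[1],v[0]),np.hypot(*v[:2]))
w=onplane(B,g(467,207),.09);v=w-c;print("win",w,np.arctan2(v[1],v[0]),np.hypot(*v[:2]))
E
python3 m.py
```

```text
cap [ 0.6082 -0.0407  0.1553] 0.0001518591238673929
[array([ 0.6086, -0.0406,  0.155 ]), array([ 0.6082, -0.0406,  0.155 ])]
screws [array([ 0.4608, -0.0474,  0.058 ]), array([0.4794, 0.0325, 0.058 ]), array([ 0.6553, -0.0936,  0.058 ])] [array([0.4796, 0.033 , 0.058 ]), array([ 0.6553, -0.0929,  0.058 ])]
yaw -0.23355604672603925 2.9122461448852617 0.19991816276232685 0.08196423709760559
bar ends (array([ 0.4755, -0.0211,  0.0757]), np.float64(7.193390451094962e-05)) (array([ 0.5152, -0.0057,  0.0932]), np.float64(0.00020453207247016583))
bar A [ 0.4726 -0.0232  0.092 ] [ 0.5158 -0.0054  0.092 ] [ 0.4942 -0.0143  0.092 ] 0.3904761748813424
skirt [ 0.4937 -0.0144  0.068 ] [ 0.4952 -0.0181  0.068 ]
lug [ 0.5719 -0.0378  0.0888] 0.0010378600839199648 ang 3.06586999461452 0.03653612517984594
win [ 0.6558 -0.0514  0.09  ] -0.22343840080212898 0.04868991456717841
```

Measurements agree: cap z 0.155, window 48.7 mm from the axis, dial 115 mm in front, yaw ≈ -0.23. The lug's angle is about 3.07, with a short radius, so I'll recheck it after twisting by about +2.98.

```bash
cat > twist.py <<'E'
from h import *
np.set_printoptions(precision=3,suppress=True)
def twist(y0,dyaw,c=(.6083,-.0404),z=.127,look=()):
    st=lambda t:(lambda o:print(t,round(o["clock"],2),"w",round(o["grip_width"],4),"gf",round(o["grip_force"],1),"F",o["ft_force"],"p",o["ee_pos"],"q6",round(o["q"][5],3)))(r.observe())
    r.goto([*c,.20],down(y0)); r.gripper_to(.085)
    st("above"); hit=r.move_linear([*c,z],vel=.08,until_force=8); st(f"down {hit}")
    if hit: r.move_linear([*c,.2]); return False
    r.gripper_to(.03); st("grip")
    q=np.array(r.observe()["q"]);n=max(1,int(np.ceil(abs(dyaw)/.6)))
    for i in range(n):
        q[5]-=dyaw/n; r.set_joints(q); 
    st("twisted"); r.sleep(.2); r.gripper_to(.085); st("open")
    r.move_linear([*c,.20],vel=.12); st("up"); return True
E
python3 - <<'E'
from twist import *
import pickle
if twist(-.2,2.985):
    V=[]
    for i,(p,y) in enumerate([((.57,-.11,.26),4.2),((.60,.03,.26),1.57)]):
        r.goto(p,down(y)); o=r.observe(); im=r.capture("wrist"); V.append((cam("wrist",o),im)); print(o["clock"],[proj(V[-1][0],w) for w in ((.608,-.04,.09),(.656,-.0514,.09))])
    pickle.dump(V,open("v2.pkl","wb"))
    S=r.capture("scene");s=cv2.resize(S[180:300,220:370],None,fx=2.6,fy=2.5)
    out=np.hstack([cv2.resize(v[1],(390,300)) for v in V]); out=np.vstack([out,np.hstack([s,np.zeros((300,390,3),np.uint8)])])
    cv2.imwrite("pics/t1.png",(255*(out/255.)**.6).astype(np.uint8)[:,:,::-1])
E
```

```text
above 6.89 w 0.0846 gf 0.0 F [0.108 0.365 0.284] p [ 0.608 -0.04   0.2  ] q6 1.51
down False 7.95 w 0.0847 gf 0.0 F [ 0.562 -0.044  0.639] p [ 0.609 -0.04   0.128] q6 1.511
grip 8.38 w 0.0482 gf 62.5 F [-0.784  0.441  5.169] p [ 0.609 -0.04   0.128] q6 1.511
twisted 11.51 w 0.048 gf 62.6 F [-5.771  0.859  7.243] p [ 0.608 -0.04   0.128] q6 -1.472
open 12.17 w 0.0847 gf 0.0 F [-0.468  0.671  0.454] p [ 0.609 -0.04   0.128] q6 -1.474
up 12.92 w 0.0848 gf 0.0 F [-0.642  0.35  -0.877] p [ 0.608 -0.04   0.199] q6 -1.475Traceback (most recent call last):
  File "<stdin>", line 6, in <module>
bench.PlanningError: the arm cannot take that pose within its joint ranges
```

```bash
cat > look.py <<'E'
from h import *
import pickle,sys
np.set_printoptions(precision=1,suppress=True)
V=[];outs=[]
for i,(p,y) in enumerate([((.625,-.13,.26),-1.25),((.635,.055,.26),1.57)]):
    r.goto(p,down(y)); o=r.observe(); im=r.capture("wrist"); V.append((cam("wrist",o),im))
    u=proj(V[-1][0],(.63,-.045,.10)); x0,y0=int(np.clip(u[0]-75,0,490)),int(np.clip(u[1]-95,0,290))
    outs.append(cv2.resize(im[y0:y0+190,x0:x0+150],None,fx=2.6,fy=2.6)); print(round(o["clock"],2),"crop",x0,y0,proj(V[-1][0],(.6083,-.0404,.155)),proj(V[-1][0],(.649,-.050,.101)))
pickle.dump(V,open("v2.pkl","wb"))
cv2.imwrite(f"pics/{sys.argv[1]}.png",(255*(np.hstack(outs)/255.)**.55).astype(np.uint8)[:,:,::-1])
E
python3 look.py t1
```

```text
16.18 crop 211 216 [306.1 359.7] [267.3 300.8]
18.38 crop 240 234 [285.8 362.3] [336.9 334.8]
```

View pics/t1.png

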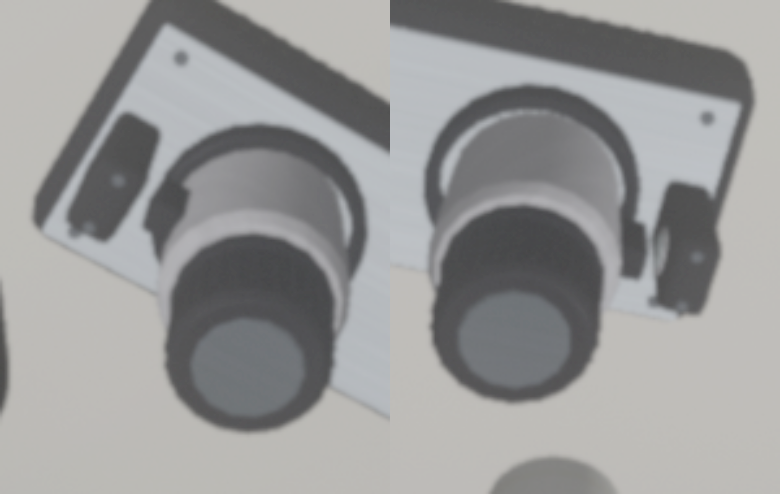

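The pictures show the lug roughly facing the post, at about (168,205) in the left view and (632,248) in the right. I'll zoom in once to measure its top corners.

Run:
```python
import pickle,cv2,numpy as np
V=pickle.load(open("v2.pkl","rb"))
# lug px: left (211+168/2.6, 216+205/2.6)=(275.6,294.8); right (240+(632-390)/2.6,234+248/2.6)=(333,329.4)
o=[]
for (v,(x,y)) in zip(V,[(278,288),(335,330)]):
    c=v[1][y-28:y+28,x-20:x+20]; print(x-20,y-28); c=cv2.resize(c,None,fx=10,fy=10,interpolation=cv2.INTER_CUBIC); o.append(c)
a=np.hstack(o); a=np.clip(255*(a/255.)**.45,0,255).astype(np.uint8)
a=cv2.convertScaleAbs(a,alpha=1.6,beta=-90); print(a.shape); cv2.imwrite("pics/z1.png",a[:,:,::-1])
```

```text
258 260
315 302
(560, 800, 3)
```

View pics/z1.png

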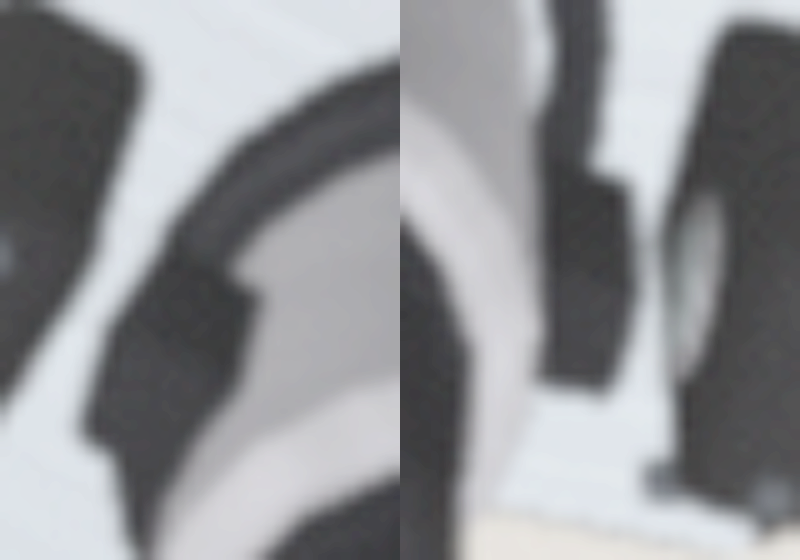

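The zoom gives the lug's top outer corners: wrist-A near (268.5,293.0) and far (265.8,302.7); wrist-B near (338.2,329.0) and far (335.5,340.7).

Run:
```python
from h import *
import pickle
np.set_printoptions(precision=4,suppress=True)
V=pickle.load(open("v2.pkl","rb"));A,B=V[0][0],V[1][0]
nA,fA,nB,fB=(268.5,293.0),(265.8,302.7),(338.2,329.0),(335.5,340.7)
print("tri",tri([(A,nA),(B,fB)]),tri([(A,fA),(B,nB)]))
c=[]
for n,C in (("A",A),("B",B)):  # cap insert centre (bright grey inside black cap)
    g=cv2.cvtColor(V[0][1] if n=="A" else V[1][1],cv2.COLOR_RGB2GRAY); u=proj(C,(.6083,-.0404,.155)).astype(int)
    m=np.zeros((482,642),np.uint8); h=g.copy(); t=int(g[u[1],u[0]]); _,_,_,rc=cv2.floodFill(h,m,tuple(map(int,u)),255,6,6,cv2.FLOODFILL_FIXED_RANGE)
    ys,xs=np.nonzero(m[1:-1,1:-1]); c.append((xs.mean(),ys.mean())); print(n,c[-1],len(xs),onplane(C,c[-1],.155))
cap=tri([(A,c[0]),(B,c[1])]);print("cap",cap)
cc=cap[0]
for n,C,a,b in(("A",A,nA,fA),("B",B,nB,fB)):
    p,q=onplane(C,a,.101),onplane(C,b,.101);v=(p+q)/2-cc;e=q-p;print(n,p,q,"ang",np.arctan2(v[1],v[0]),np.hypot(*v[:2]),"w",np.linalg.norm(e),"normal",(np.arctan2(e[1],e[0])+np.pi)%np.pi-np.pi/2)
```

```text
tri (array([ 0.6489, -0.0569,  0.0997]), np.float64(0.0011079183961813616)) (array([ 0.65  , -0.046 ,  0.0978]), np.float64(0.0002533293856911358))
A (np.float64(305.7026338147833), np.float64(356.99915038232797)) 1177 [ 0.6093 -0.0425  0.155 ]
B (np.float64(287.4245614035088), np.float64(364.48070175438596)) 1140 [ 0.6094 -0.0424  0.155 ]
cap (array([ 0.6094, -0.0425,  0.1549]), np.float64(6.366372603714316e-05))
A [ 0.65   -0.0575  0.101 ] [ 0.6497 -0.0478  0.101 ] ang -0.24599527847926933 0.04177814213810949 w 0.009708194607374033 normal 0.03265279548595146
B [ 0.6501 -0.0441  0.101 ] [ 0.6478 -0.0561  0.101 ] ang -0.19055813167855992 0.04027834098675847 w 0.012244812079003698 normal -0.18782069930117307
```

The lug angle is about -0.22 (spread -0.19 to -0.25), against a window direction of -0.19 to -0.23. That is well within 10°, and the cap is still seated at z 0.155. Next, the dial.

Run:
```python
from h import *
np.set_printoptions(precision=3,suppress=True)
def st(t): o=r.observe();print(t,round(o["clock"],2),"w",round(o["grip_width"],4),"gf",round(o["grip_force"],1),"F",o["ft_force"],"Mz",o["moment"],"p",o["ee_pos"],"q6",round(o["q"][5],3))
c=(.4957,-.0142);y=.375+np.pi
r.goto([*c,.19],down(y)); st("above")
if r.move_linear([*c,.072],vel=.08,until_force=8): st("HIT"); r.move_linear([*c,.15])
else:
    st("down"); r.gripper_to(0.0); st("grip")
    q=np.array(r.observe()["q"])
    if .009<r.observe()["grip_width"]<.02:
        for i in range(8): q[5]+=1.22/8; r.set_joints(q); st(i)
        r.sleep(.3); st("end")
im=r.capture("wrist"); s=r.capture("scene"); t=r.capture("top")
o=[cv2.resize(im,(400,300)),cv2.resize(s[170:320,220:420],(400,300)),cv2.resize(t[150:300,260:400],(400,300))]
cv2.imwrite("pics/d1.png",(255*(np.vstack([np.hstack(o[:2]),np.hstack([o[2],0*o[2]])])/255.)**.6).astype(np.uint8)[:,:,::-1])
```

```text
above 20.27 w 0.0853 gf 0.0 F [ 0.629 -0.546  0.091] Mz [-0.001 -0.021  0.007] p [ 0.496 -0.014  0.19 ] q6 -2.213
down 21.89 w 0.085 gf 0.0 F [-0.926  0.205 -0.046] Mz [-0.015 -0.001 -0.044] p [ 0.496 -0.014  0.072] q6 -2.214
grip 22.56 w 0.0104 gf 59.3 F [-2.786  5.731  6.372] Mz [ 0.922  0.306 -0.189] p [ 0.495 -0.013  0.072] q6 -2.213
0 22.83 w 0.0108 gf 59.3 F [-0.046  1.701  1.14 ] Mz [0.134 0.013 0.056] p [ 0.495 -0.013  0.072] q6 -2.064
1 23.11 w 0.0108 gf 59.3 F [-0.57   1.31   1.552] Mz [0.182 0.115 0.081] p [ 0.495 -0.013  0.072] q6 -1.914
2 23.38 w 0.0104 gf 59.4 F [0.088 2.083 2.178] Mz [0.269 0.118 0.114] p [ 0.495 -0.013  0.072] q6 -1.763
3 23.66 w 0.0107 gf 59.5 F [-1.192  2.544  3.398] Mz [0.414 0.174 0.031] p [ 0.495 -0.013  0.072] q6 -1.611
4 23.93 w 0.0102 gf 59.5 F [-0.867  3.663  3.   ] Mz [ 0.547  0.233 -0.001] p [ 0.495 -0.013  0.072] q6 -1.458
5 24.21 w 0.0106 gf 59.6 F [-1.607  4.917  4.077] Mz [0.691 0.243 0.055] p [ 0.495 -0.013  0.072] q6 -1.306
6 24.48 w 0.0104 gf 59.7 F [-1.737  3.87   4.108] Mz [0.732 0.252 0.103] p [ 0.495 -0.013  0.072] q6 -1.152
7 24.76 w 0.0105 gf 59.6 F [-1.543  5.176  2.866] Mz [0.859 0.282 0.082] p [ 0.495 -0.013  0.072] q6 -1.0
end 25.06 w 0.0108 gf 59.6 F [-1.665  4.853  4.311] Mz [0.844 0.246 0.116] p [ 0.495 -0.013  0.072] q6 -1.0
```

View pics/d1.png

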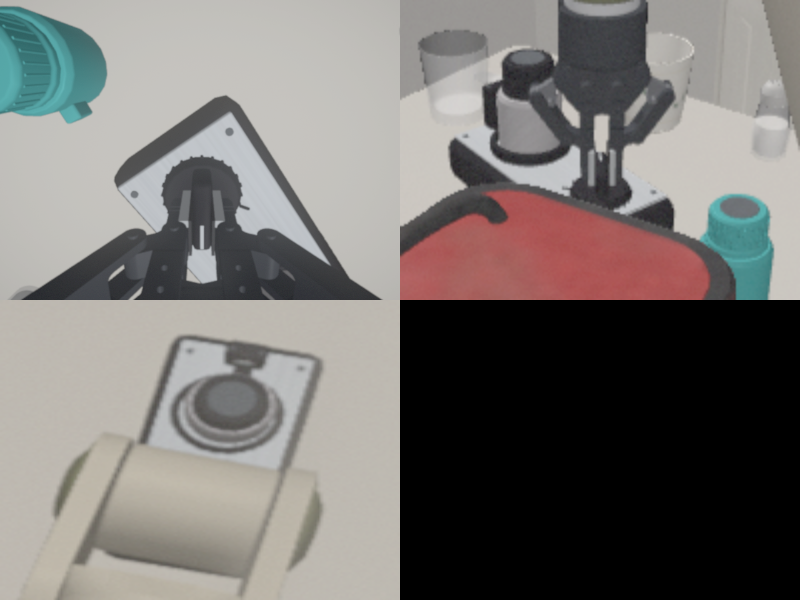

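The wrist view shows the bar square between the pads with the pointer upright. The top view shows the lug at (243,370) directly in front of the post at (246,352), and the cup is still seated. The tool turned 1.21 rad, and the torque holds near 0.1 N m, which fits the third click. Handing in.

```bash
python3 -c "
from bench import r
print(r.close_job(), r.observe()['clock'])"
```

```text
the job is handed in; nothing more can be done
the job is handed in; nothing more can be done
```

I handed the job in at about 25 s with the cup still seated, its lug measured within about 3° of the window, and the gripper still holding the dial at about 1.21 rad (third click, worked out from the tool's turn because the gripper hid the dots); the mug, jar and shaker were not touched.

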